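# Clamp a tube offcut in the welding stop

### The job

Slide the loose steel tube offcut into the corner of the welding stop so that it lies flush against both stops. Then slide the red clamp jaw down its bar until the shoe meets the tube and the jaw tilts and binds, and turn the black wing handle clockwise, by at least a third of a turn, until the tube is clamped tight in the corner. Let go, and leave the chisel and the angle-iron offcut where they are.

Things in the scene. Friction and masses are not known exactly. Their poses are not given: they have to be found in the camera images.
- corner (a point): Inside corner of the fixed L-shaped bright steel stops, at bench height (z = 0). Frame turns with them (yaw -0.3 to 0.3): x away from the robot, y left. Back stop: its face is x = 0, from y = 0 to -118 mm. Left stop: its face is y = 0, from x = 0 to -50 mm. Both 16 mm high, 14 mm thick. The tube is seated with its centre at x = -25, y = -90 mm, long side along y.
- work_center (a point): Centre of the loose dark steel rectangular tube offcut, 180 mm long (its own y), 50 mm wide (its x), 25 mm high, 0.3 to 0.55 kg, lying flat on the bench to the right of the stops, centre 12.5 mm over the bench. Its -y end, on the right, is ground bright on top; its y axis starts within 0.45 rad of the world's y.
- jaw (a joint): Travel of the red jaw down the bar, m: 0 at the top, at most 0.112; starts at 0 to 0.035. It stays where it is left, slides under 4 N more than its own weight, and meets the tube at about 0.090 less 2 mm per radian of screw. Pushed 3 to 7 mm further it rocks by 0.024 rad, front end upward, and jams on the bar, so the work cannot push it back.
- push_spot (a point): Point on the flat top of the red jaw arm (14 mm wide, 26 mm high, running from the bar toward the robot), 70 mm in front of the centre of the bar and 80 mm behind the screw axis. Pushing down here slides the jaw down; with 10 to 15 N, or to 5 mm past the first touch on the tube, it binds.
- shoe_face (a point): Centre of the underside of the round steel shoe (30 mm across) at the lower end of the screw, at corner x = -25, y = -40 mm, 115 mm over the bench with jaw and screw at 0. The top of the seated tube is at 25 mm. The shoe is sprung: 4 N per mm, up to 12 mm.
- shoe: The sprung steel shoe that presses on the tube. Origin at the centre of its underside.
- screw (a joint): Angle of the wing handle, rad: starts at 0 to 0.4, grows clockwise seen from above, at most 6. Each radian lowers the handle and shoe by 2 mm. It turns with 0.1 to 0.3 N m and stays where it is left. With the jaw bound, each radian adds some 7 N of clamping force; if the jaw was only let down to touch, the first 1.7 rad go into its play.
- handle_grip (a point): Centre of the black wing handle on the vertical screw axis: 64 mm long, 12 mm thick, 24 mm high, its centre 40 mm above the jaw arm's top and 101 mm above the shoe's unpressed underside. Its own x runs along the wing: grip it across its y. With the screw at 0 the wing lies along the corner's x axis.
- cold_chisel: Bystander: grey cold chisel, 18 x 180 x 14 mm, lying on the left; origin under its centre.
- angle_b: Bystander: rusty angle-iron offcut behind the tube, 36 x 70 x 36 mm, origin under its centre.
- bar_top (a point): Top centre of the fixed upright clamp bar (16 x 24 mm), 217 mm over the bench, at corner x = 125, y = -40 mm. It stands on a blue foot plate, 8 mm thick, 80 mm wide in y, behind the back stop.

How it is judged (in metres and radians):
On the way, in this order (a step that is already met when the one before it is completed fails the run):
1. the tube lies in the corner, against both stops, with the jaw not yet down on it (x of work_center in the frame of corner above -0.0295 m and y of work_center in the frame of corner above -0.0945 m and angle between the y axis of work_center and the y axis of corner, either way round below 0.05 rad and z of shoe_face in the frame of corner above 0.035 m), for 0.2 s.
2. the jaw has been slid down until the shoe meets the tube (z of shoe_face in the frame of corner below 0.0275 m), for 0.2 s.
At the end, for the whole second after the job is handed in: The tube lies flat in the corner, its faces within 4.5 mm of both stops and parallel to them within 0.05 rad; the screw stands at 2.0 rad or more and the shoe presses on the tube with more than 10 N (x of work_center in the frame of corner between -0.0295 and -0.022 m and y of work_center in the frame of corner between -0.0945 and -0.087 m and angle between the y axis of work_center and the y axis of corner, either way round below 0.05 rad and z of work_center in the frame of corner below 0.0155 m and value of joint screw above 2 rad and contact force between shoe and anything else above 10 N); the robot touches nothing.
It fails at once if a bystander (chisel or angle-iron offcut) is moved by more than 30 mm (distance of any of cold_chisel, angle_b from where it was at the start of the episode above 0.03 m).
It also fails if it takes over 72 s, if anything falls off the work surface, if the arm or the gripper's body presses on something with over 40 N, if the wrist force passes 120 N, or if a joint passes its speed limit or range.

### The arm

A 6-joint arm with a two-finger parallel gripper is mounted at the origin on a cart in front of the work surface, level with it; the furniture and walls round the work are solid. World frame = base frame: x ahead of the robot, y to its left, z up, the work surface at z = 0. Lengths are in mm, angles in rad, forces in N, time in s.
With the tool pointing down it reaches from about 300 to 775 mm from the base axis. Payload 14.6 kg.
Tool frame: the origin (TCP) lies on the centre line of the jaws, within the pads' length; the fingertips stand 19 mm ahead of it and the grasp point (between the pads) is the TCP (bot.tip_reach is the distance from the TCP to the fingertips, in mm); z points along the fingers, y is the line along which they close (so a half turn about z gives the same grasp; the last joint's range is limited). The gripper opens to 85 mm and grips with 20 to 120 N. Pads are 22 mm wide; open, the fingers measure 114 mm over their backs; the gripper's body (76 mm by 85 mm) begins 54 mm behind the grasp point. The pads swing forward as they close: fully open they stand 13 mm farther back than shut.
Start: joints at [-1.317, 0.3, 1.521, -0, 1.321, -0.067], TCP at [173.422, -521.933, 250.281] pointing down, gripper open.
Joint ranges: [-3.03, 3.03], [-0.79, 2.21], [0.23, 2.52], [-1.04, 4.18], [0, 3.07], [-2.55, 2.55]. Speed limits (rad/s): [2.22, 2.22, 2.57, 3.14, 3.14, 3.14].

### API

Orientations are given as a unit quaternion [w, x, y, z].
In Python, from rig import bot gives the robot as it stands. Calls block until the motion is done:
- bot.move_to(position, orientation): joint-space move of the TCP to a pose.
- bot.servo_line(position, attitude=None, speed=150, until_force=None): straight line of the TCP; attitude=None keeps the orientation; speed is the mean speed in mm/s. With until_force (N) it stops when the force on the tool has changed by that much, and returns True; else False.
- bot.move_joints(angles): joint-space move.
- bot.move_gripper(opening, grip_force=None): finger opening in mm; grip_force is the grip in N (None keeps the last); returns when the fingers have stopped.
- bot.dwell(seconds).
- bot.ik(position, orientation): joint angles nearest the present ones, or None.
- bot.read_state(): the state.
- bot.read_camera(name): name is "scene" or "top" or "wrist"; returns a dict with "image" (480x640x3 uint8, blue, green, red), "depth" (480x640 float32, mm along the optical axis (not along the pixel's ray), 0 where there is no reading), "fovy" (degrees; the focal length in pixels is half the picture's height over the tangent of half this angle, whatever the lens; pixels are square), "cx", "cy" (the principal point, pixels), "eye" and "attitude" of the camera in the world; the wrist camera has in their place "mount" (4x4, takes a point from camera to tool coordinates, whose origin is the TCP and whose axes are the flange's). Camera axes: x right, y down, z forward; pixel columns grow to the right and rows downward; lengths in mm; the calibration is good to about 2 mm. A picture is of the moment at which its call begins: read the wrist's pose just before it.
A pose or a line that the arm cannot do raises bot.MotionError and nothing moves.
- bot.finish_job(): hands the job in; it is judged then, once.
The state is a dict: "clock": time; "joint_positions": joint angles; "qvel": joint speeds; "effort": joint torques, N m; "ee_pos": TCP position; "tool_rot": TCP orientation; "ft_force": force on the tool from outside, world axes, zero at the start; "moment": the same for the moment, N m; "grip_width": finger opening in mm; "grip_force": force on a finger pad.
Only numpy, scipy, OpenCV 4.12 (cv2) and the standard library are available. Lean on these libraries where they do the work, as an engineer would, in place of code of your own. Each camera call takes 0.05 s, during which the arm holds its last target. There are 200 camera calls.

## Working session

There is one attempt and no reset: what is moved stays moved. The work goes in short steps, each a Python script; the robot and the scene stay as the last script left them, time stands still between calls to the robot, and variables do not carry over. Pictures are saved under pics/ and viewed, at most 10 in all, crops included, and the job is handed in when it is done.

```bash
mkdir -p pics; ls
cat > h.py <<'E'
import numpy as np, cv2
from scipy.spatial.transform import Rotation as R
from rig import bot
def rot(q): return R.from_quat([q[1],q[2],q[3],q[0]])
def quat(r):
    x,y,z,w=r.as_quat(); return [w,x,y,z]
def cloud(c):
    f=240/np.tan(np.radians(c["fovy"])/2); d=c["depth"].astype(float)
    v,u=np.mgrid[0:480,0:640]
    p=np.stack([(u-c["cx"])/f*d,(v-c["cy"])/f*d,d],-1)
    if "mount" in c: return p
    a=np.array(c["attitude"]); r=a if a.shape==(3,3) else rot(a).as_matrix()
    return p@r.T+np.array(c["eye"])
def down(yaw): # tool down; tool y (closing) along world yaw+90deg -> closing axis direction = yaw+pi/2
    return quat(R.from_euler('z',yaw)*R.from_euler('x',np.pi))
E
python3 - <<'E'
from h import *
for n in("top","scene"):
    c=bot.read_camera(n); cv2.imwrite(f"pics/{n}0.png",c["image"]); P=cloud(c)
    np.save(f"{n}0.npy",P); print(n,c["eye"],c["attitude"],c["fovy"],c["cx"],c["cy"],(c["depth"]==0).mean())
s=bot.read_state(); print(s["clock"],s["tool_rot"],down(0),s["ee_pos"])
E
```

```text
pics
top [ 513.64942144   10.17226705 1501.85500382] [-0.0276807   0.71436614 -0.69818282  0.03815166] 43.40073077108159 326.0125473462471 243.00151475324486 0.004033203125
scene [-159.93265393  651.67497286  794.26270565] [ 0.20978471 -0.36558833  0.79378648 -0.43845019] 46.44474204172833 309.0323784623608 237.1913186973004 0.00419921875
0.1 [-5.13187329e-04  9.87164835e-01  1.59703850e-01 -7.55669458e-05] [np.float64(6.123233995736766e-17), np.float64(1.0), np.float64(0.0), np.float64(0.0)] [ 173.34089817 -521.77640676  249.76986572]
```

View pics/top0.png

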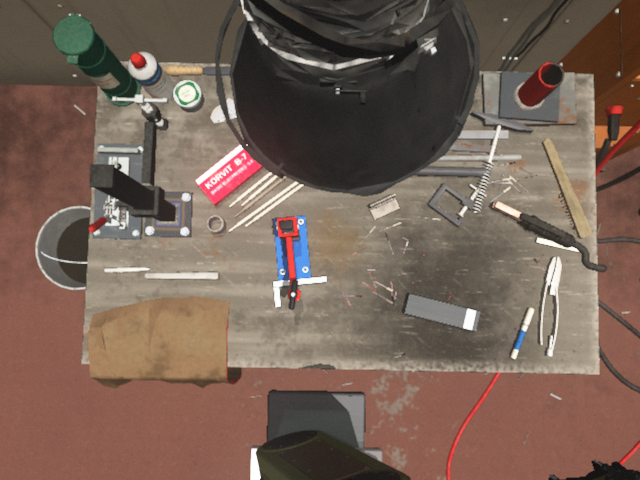

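View pics/scene0.png

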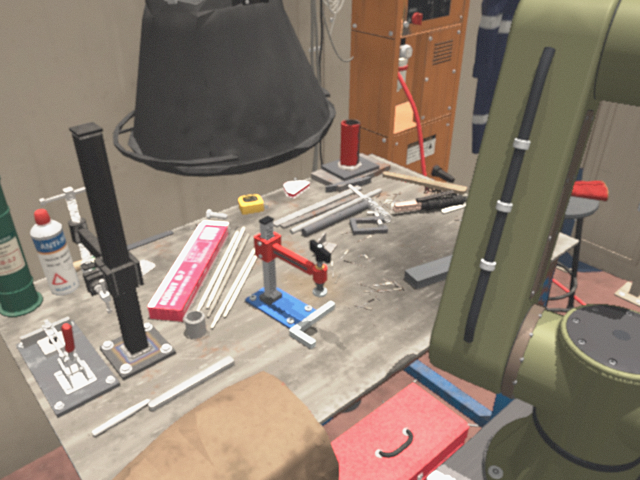

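The top picture shows the bright stops with their corner near px (279,287), the red jaw arm from the bar at (288,227) to the handle at (293,295), and the tube at (441,312) with its bright end on the right. The angle iron is at (384,207) and the chisel at (182,275). I'll enlarge the picture and fit positions from the depth.

Run:
```python
from h import *
im=cv2.imread("pics/top0.png"); P=np.load("top0.npy")
cv2.imwrite("pics/crop0.png",cv2.resize(im[200:330,240:370],None,fx=4.6,fy=4.6,interpolation=cv2.INTER_CUBIC))
z=P[...,2]; V,U=np.mgrid[0:480,0:640]
def box(u0,u1,v0,v1): return (U>=u0)&(U<u1)&(V>=v0)&(V<v1)
print("bench z",np.median(z[box(340,400,290,330)]))
m=box(395,490,285,340)&(z>15)&(z<35); 
r=cv2.minAreaRect(P[m][:,:2].astype(np.float32)); print("tube",r,np.median(P[m][:,2]),m.sum()); print(cv2.boxPoints(r))
g=im.min(-1)>170
print("bright end",P[m&g].mean(0))
m=box(268,335,272,312)&(z>9)&(z<22)&(im.min(-1)>120); print("stops",m.sum(),np.median(z[m]))
q=P[m]; print(q[:,:2].min(0),q[:,:2].max(0)); 
cv2.imwrite("pics/m.png",m.astype(np.uint8)*255)
hsv=cv2.cvtColor(im,cv2.COLOR_BGR2HSV)
red=box(268,320,205,312)&(hsv[...,1]>150)&((hsv[...,0]<8)|(hsv[...,0]>172))&(z>60); print("red",red.sum(),np.percentile(z[red],[5,25,50,75,95]))
arm=red&(V>240); a=P[arm]; print("arm line",np.median(a[:,2]),np.polyfit(a[:,0],a[:,1],1),a[:,0].min(),a[:,0].max())
h=box(280,308,270,312)&(z>115); print("handle",h.sum(),np.percentile(z[h],[5,50,95]),cv2.minAreaRect(P[h][:,:2].astype(np.float32)))
b=box(275,300,215,240)&(z>205)&(z<225); print("bar",P[b].mean(0),b.sum())
hood=box(230,480,0,195)&(z>100); print("hood z",np.percentile(z[hood],[1,5,50]),"min x",P[hood][:,0].min(), P[hood][:,1].min(),P[hood][:,1].max())
```

```text
bench z -0.36194878486639936
tube ((488.2691955566406, -298.6498107910156), (180.7393798828125, 50.036136627197266), 77.10240173339844) 24.58190663647906 1509
[[ 443.71097 -381.15527]
 [ 492.4847  -392.3238 ]
 [ 532.8274  -216.14435]
 [ 484.05368 -204.97583]]
bright end [ 473.70806395 -363.77330512   24.56051152]
stops 378 15.291931598093242
[492.57812389 -12.32486073] [580.30109193 118.20401716]
red 500 [158.79315548 162.50592761 165.9764036  175.66516773 185.65071444]
arm line 163.2631006282097 [  0.15105143 -21.19854546] 510.94104675473966 641.6328209730639
handle 329 [158.67600778 209.12306467 217.15417015] ((539.4661865234375, 54.87336349487305), (83.37513732910156, 60.888126373291016), 23.851404190063477)
bar [671.32354236  77.11888913 216.90719288] 121
hood z [298.34722579 325.43467228 529.99954941] min x 513.6494214429464 -298.87019479431103 203.017485544395
```

View pics/crop0.png

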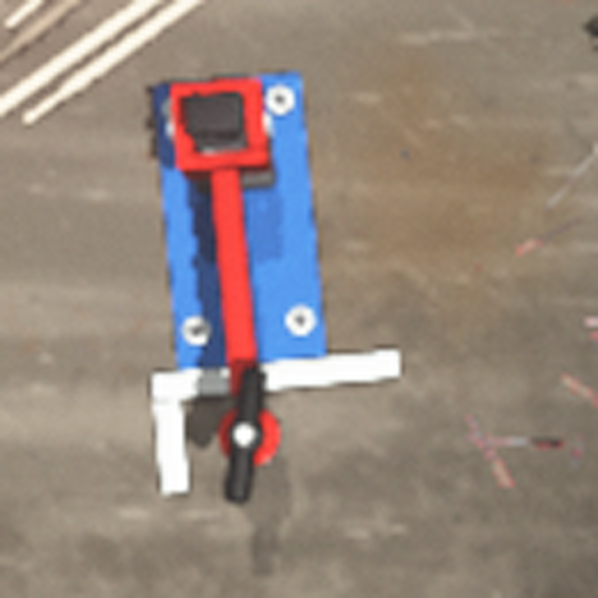

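Run:
```python
from h import *
im=cv2.imread("pics/top0.png"); P=np.load("top0.npy"); S=np.load("scene0.npy")
T=P.reshape(-1,3); A=np.vstack([T[:],S.reshape(-1,3)])
for z0 in range(220,620,50):
    m=(A[:,2]>z0)&(A[:,2]<z0+50)&(A[:,0]>480)&(A[:,0]<1000)&(abs(A[:,1]-60)<300)
    q=A[m]; print(z0,m.sum(), np.percentile(q[:,0],[.5,2,50]).round() if m.sum() else "", np.percentile(q[:,1],[1,99]).round() if m.sum() else "")
# stop pixels on z=16 plane: crop -> ray
c=bot.read_camera("top"); f=240/np.tan(np.radians(c["fovy"])/2); r=rot(c["attitude"]).as_matrix()
def pt(u,v,z):
    u=240+(u+.5)/4.6-.5; v=200+(v+.5)/4.6-.5
    d=r@[(u-c["cx"])/f,(v-c["cy"])/f,1]; return c["eye"]+d*(z-c["eye"][2])/d[2]
for n,u,v,z in [("inner",184,397,16),("outer",152,373,16),("backstop R front",400,380,16),("R back",398,350,16),("left end out",163,494,16),("left end in",187,490,16),("armback",226,170,163),("armfront",243,360,163),("wing front",237,497,214),("wing back",256,366,214),("bar",214,120,217)]: print(n,pt(u,v,z).round(1))
# handle top points
U=np.arange(640)[None,:]; V=np.arange(480)[:,None]
h=(U>=278)&(U<308)&(V>=275)&(V<312)&(P[...,2]>195)
q=P[h]; print(h.sum(),np.median(q,0),cv2.minAreaRect(q[:,:2].astype(np.float32)))
tq=down(-.225); p0=np.array([488.3,-298.6])+rot([np.cos(-.1125),0,0,np.sin(-.1125)]).apply([0,-55,0])[:2]
for nm,y in(("tube",-.225),("tube+pi/2",-.225+np.pi/2),("tube-pi/2",-.225-np.pi/2)):
    print(nm,p0,bot.ik([*p0,150],down(y)))
for nm,y in(("handle",-.08+np.pi),("handle",-.08),):
  for d in(0,-1,-2,-3):print(nm,d,bot.ik([517,55,140],down(y+d)))
```

```text
220 231 [543. 665. 706.] [ 64. 360.]
270 4404 [720. 724. 823.] [-116.  348.]
320 9180 [723. 728. 772.] [-234.  181.]
370 8258 [750. 752. 790.] [-234.  169.]
420 8477 [767. 770. 809.] [-234.  157.]
470 8559 [785. 787. 824.] [-220.  144.]
520 8185 [802. 804. 837.] [-199.  132.]
570 7729 [815. 819. 848.] [-174.  125.]
inner [544.2 101.3  16. ]
outer [556.6 118.7  16. ]
backstop R front [555.9 -13.8  16. ]
R back [571.9 -12.4  16. ]
left end out [492.5 110.9  16. ]
left end in [494.9  98.2  16. ]
armback [651.4  75.1 163. ]
armfront [559.6  64.4 163. ]
wing front [494.7  63.4 214. ]
wing back [555.2  56.2 214. ]
bar [669.1  78.8 217. ]
187 [521.53705672  59.37082831 213.00198402] ((514.765380859375, 51.41077423095703), (62.90766906738281, 53.38593292236328), 48.13065719604492)
tube [ 476.02915008 -352.21367589] [-6.98851933e-01  4.88741696e-01  1.50235667e+00 -4.44089210e-16
  1.15049429e+00  1.09694439e+00]
tube+pi/2 [ 476.02915008 -352.21367589] [-0.69885193  0.4887417   1.50235667  0.          1.15049429 -0.47385193]
tube-pi/2 [ 476.02915008 -352.21367589] None
handle 0 [ 0.03553028  0.35481077  1.72335148  0.          1.0634304  -1.45526605]
handle -1 [ 0.03553028  0.35481077  1.72335148  0.          1.0634304  -0.45526605]
handle -2 [ 3.55302752e-02  3.54810771e-01  1.72335148e+00 -4.44089210e-16
  1.06343040e+00  5.44733948e-01]
handle -3 [ 3.55302752e-02  3.54810771e-01  1.72335148e+00 -4.44089210e-16
  1.06343040e+00  1.54473395e+00]
handle 0 [ 3.55302752e-02  3.54810771e-01  1.72335148e+00 -4.44089210e-16
  1.06343040e+00  1.68632660e+00]
handle -1 None
handle -2 None
handle -3 [ 0.03553028  0.35481077  1.72335148  0.          1.0634304  -1.59685871]
```

Bar, stops and arm agree on the corner at about (543,102), with yaw about 0.11. The hood stays beyond x=720, so it is clear. Next I grip the tube near its bright end, turn it and slide it to just short of the corner.

```bash
cat >> h.py <<'E'
C=np.array([543.,102.]); YAW=.11
def w(x,y,c=None,yaw=None):
    c=C if c is None else c; a=YAW if yaw is None else yaw
    return np.array([c[0]+x*np.cos(a)-y*np.sin(a), c[1]+x*np.sin(a)+y*np.cos(a)])
def st(*k):
    s=bot.read_state(); print(round(s["clock"],1),np.round(s["ee_pos"],1),"F",np.round(s["ft_force"],1),"M",np.round(s["moment"],2),"grip",np.round(s["grip_width"],1),np.round(s["grip_force"],1)); return s
E
python3 - <<'E'
from h import *
t=w(0,-55,[488.3,-298.6],-.225)
bot.move_to([*t,90],down(-.225+np.pi/2)); st()
print(bot.servo_line([*t,22],speed=80,until_force=8)); st()
bot.move_gripper(45,30); st()
t2=w(0,-55,[488.3,-298.6],.11)
bot.servo_line([*t2,22],down(.11+np.pi/2),speed=50); st()
bot.servo_line([*w(-45,-115-55),22],speed=120); st()
s=bot.read_state(); c=bot.read_camera("wrist"); cv2.imwrite("pics/w1.png",c["image"])
np.savez("w1.npz",d=c["depth"],mount=c["mount"],fovy=c["fovy"],cx=c["cx"],cy=c["cy"],ee=s["ee_pos"],q=s["tool_rot"])
c=bot.read_camera("top"); cv2.imwrite("pics/top1.png",c["image"]); np.save("top1.npy",cloud(c))
P=cloud(c)
V,U=np.mgrid[0:480,0:640];z=P[...,2]
cv2.imwrite("pics/crop1.png",cv2.resize(c["image"][220:340,260:400],None,fx=5.5,fy=5,interpolation=cv2.INTER_CUBIC)[:600])
E
```

```text
1.6 [ 475.6 -353.2   90.6] F [ 0.2 -0.1  0.2] M [-0.04 -0.03  0.01] grip 85.6 0.0
False
2.6 [ 476.3 -352.4   22.5] F [-0.5  0.1  0.5] M [0.01 0.03 0.  ] grip 85.4 0.0
3.0 [ 476.1 -352.4   22.4] F [-1.6  0.4  5.4] M [0.18 0.34 0.11] grip 49.1 32.2
3.5 [ 494.8 -353.5   22.4] F [1.9 0.3 4.6] M [-0.14 -0.2   0.12] grip 49.6 32.1
6.0 [517.1 -72.3  22.4] F [-0.5 -4.6  8.2] M [-0.62  0.07  0.14] grip 49.4 32.5
```

View pics/w1.png

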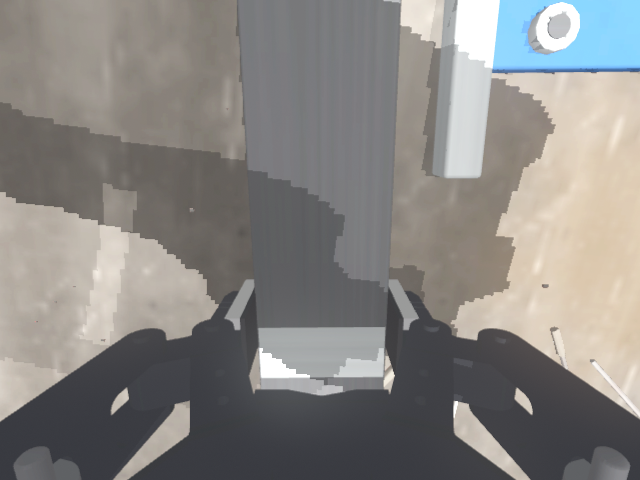

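The wrist picture shows the tube held, with its ground end at rows 330–390 and the back stop at columns 435–495 on the right, ending at row 175. I'll compare the angles of tube and stop in the depth data.

Run:
```python
from h import *
D=np.load("w1.npz"); c=dict(depth=D["d"],fovy=float(D["fovy"]),cx=float(D["cx"]),cy=float(D["cy"]),mount=1)
P=cloud(c); m=D["mount"]; P=P@m[:3,:3].T+m[:3,3]; P=rot(D["q"]).apply(P.reshape(-1,3)).reshape(480,640,3)+D["ee"]
V,U=np.mgrid[0:480,0:640]
def edge(mask,side,v0,v1):
    out=[]
    for v in range(v0,v1,3):
        u=np.flatnonzero(mask[v]); 
        if len(u)>5: out.append(P[v,u[0] if side<0 else u[-1]])
    o=np.array(out); 
    k=np.polyfit(o[:,1],o[:,0],1); k=np.polyfit(*(o[abs(np.polyval(k,o[:,1])-o[:,0])<2][:,[1,0]].T),1)
    return -np.arctan(k[0]),np.polyval(k,-20.),o[:,1].min(),o[:,1].max(),len(o)
z=P[...,2]
print("z tube",np.median(z[100:250,280:360]),"stop",np.median(z[50:150,455:480]),"bench",np.median(z[200:300,520:560]))
tu=(abs(z-np.median(z[100:250,280:360]))<4)&(U<420)&(U>200); s=(abs(z-np.median(z[50:150,455:480]))<3)&(U>410)&(U<520)
print("tube L",edge(tu,-1,0,270)); print("tube R",edge(tu,1,0,270)); print("stop L",edge(s,-1,0,165)); print("stop R",edge(s,1,0,165))
v,u=np.nonzero(s&(V<200)); q=P[v,u]; print("stop end y",np.percentile(q[:,1],[0.5,2]), "x there", )
print("tube far end y",np.percentile(P[tu][:,1],99.5))
```

```text
z tube 26.15412431215096 stop 17.170178552689052 bench 0.9331037945717231
tube L (np.float64(0.11825100128755872), np.float64(485.9892517565187), np.float64(-53.63549910450041), np.float64(31.886736111930276), 90)
tube R (np.float64(0.11817935458949576), np.float64(535.7897671555469), np.float64(-48.16976219545095), np.float64(37.11878981879316), 90)
stop L (np.float64(0.1201172668323495), np.float64(556.2244859506526), np.float64(-8.93989563840936), np.float64(42.715877463809136), 55)
stop R (np.float64(0.1201853954457832), np.float64(569.8862123144543), np.float64(-7.349520609980914), np.float64(43.43464734503371), 55)
stop end y [-13.38495901 -12.21347153] x there
tube far end y 34.769741080887776
```

View pics/crop1.png

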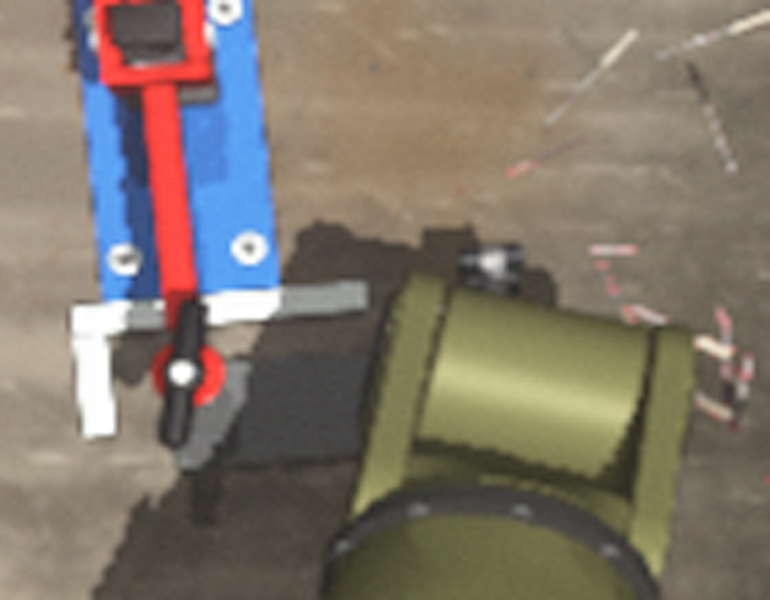

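Tube (0.118) and stop (0.120) are parallel, with a 20 mm gap. Now I seat it: first against the back stop, then the left.

```bash
sed -i 's/^C=.*/C=np.array([541.5,103.]); YAW=.12/' h.py
python3 - <<'E'
from h import *
def push(dx,dy,f,speed=40):
    p=np.array(bot.read_state()["ee_pos"]); d=w(dx,dy)-C
    p0=p.copy(); p[:2]+=d; p[2]=22.4
    r=bot.servo_line(p,speed=speed,until_force=f); s=st(); print(r,"moved",w(0,0,[0,0],0)+R.from_euler('z',-YAW).apply(np.array(s["ee_pos"])-p0)[:2])
push(32,0,14); push(-0.5,0,99,20); push(0,45,14); push(4,0,10,20); st()
E
```

```text
6.3 [517.4 -72.3  22.4] F [0.2 0.1 5.2] M [ 0.09 -0.09  0.18] grip 49.7 32.3
True moved [0.37406402 0.03328902]
6.6 [517.  -72.3  22.5] F [2.4 1.3 2.7] M [ 0.11 -0.51 -0.2 ] grip 49.2 31.9
False moved [-0.43548317  0.01859   ]
7.3 [513.7 -45.8  22.4] F [-0.7  0.5  4. ] M [0.25 0.02 0.08] grip 49.2 32.1
True moved [-0.14755254 26.68002858]
7.5 [514.9 -45.7  22.4] F [-0.8 -0.5  6. ] M [ 0.06 -0.11  0.22] grip 49.6 32.4
True moved [ 1.28961978 -0.06343245]
7.5 [514.9 -45.7  22.4] F [-0.8 -0.5  6. ] M [ 0.06 -0.11  0.22] grip 49.6 32.4
```

```bash
cat >> h.py <<'E'
def push(dx,dy,f,speed=15):
    p=np.array(bot.read_state()["ee_pos"]); p0=p.copy(); p[:2]+=w(dx,dy)-C; p[2]=22.4
    r=bot.servo_line(p,speed=speed,until_force=f); s=st(); print(r,"moved",R.from_euler('z',-YAW).apply(np.array(s["ee_pos"])-p0)[:2].round(1))
    return r
E
python3 - <<'E'
from h import *
push(0,-2,99); push(12,0,99); push(14,0,15); push(-.5,0,99); push(0,10,15)
E
```

```text
7.8 [515.  -47.1  22.4] F [0.  2.  4.4] M [ 0.58 -0.18  0.14] grip 49.2 32.3
False moved [-0.1 -1.3]
8.7 [526.1 -45.3  22.4] F [-7.2 -0.7 11.4] M [0.01 0.96 0.41] grip 49.4 33.0
False moved [11.2  0.5]
9.4 [534.2 -44.1  22.3] F [-3.7 -0.5  7.6] M [0.01 0.36 0.28] grip 49.5 33.0
True moved [8.2 0.2]
9.6 [533.5 -43.8  22.3] F [-0.4  1.4  2.4] M [ 0.3  -0.08 -0.14] grip 48.9 32.3
False moved [-0.6  0.3]
9.9 [533.6 -43.5  22.3] F [ 0.9 -1.7  2.9] M [-0.13 -0.2   0.07] grip 49.6 32.4
True moved [0.1 0.3]
```

The TCP's corner-frame position is (-25,-145), so the tube is seated to within about 1 mm. I'll release, rise and check.

Run:
```python
from h import *
bot.move_gripper(66); p=np.array(bot.read_state()["ee_pos"]); p[2]=130; bot.servo_line(p,speed=150)
p[:2]=w(-60,-190); p[2]=240; bot.move_to(p,down(YAW+np.pi/2)); bot.move_gripper(0)
s=bot.read_state(); c=bot.read_camera("wrist"); cv2.imwrite("pics/w2.png",c["image"])
P=cloud(c); m=np.array(c["mount"]); P=P@m[:3,:3].T+m[:3,3]; P=rot(s["tool_rot"]).apply(P.reshape(-1,3)).reshape(480,640,3)+s["ee_pos"]; np.save("w2.npy",P)
c=bot.read_camera("top"); cv2.imwrite("pics/top2.png",c["image"]); P=cloud(c); np.save("top2.npy",P)
st()
```

```text
12.4 [504.7 -92.8 240. ] F [-0.3 -0.3 -0. ] M [-0.01  0.    0.  ] grip -0.0 0.0
```

View pics/w2.png

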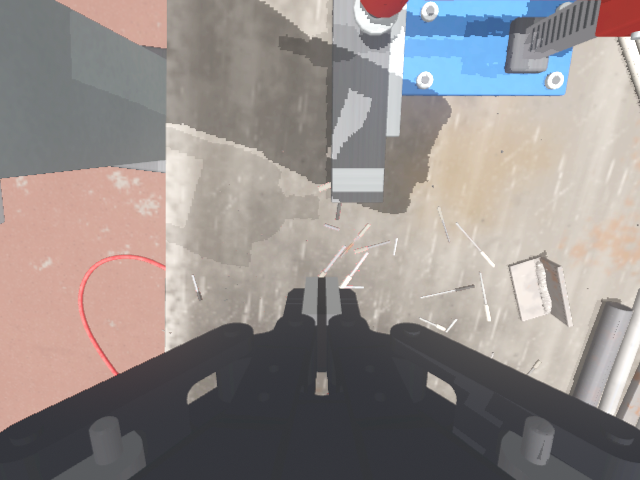

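The tube lies flush on the back stop: its right end is at row 191 and the stop's end at row 136. These two ends should be 62 mm apart along y.

Run:
```python
from h import *
P=np.load("w2.npy")
r=R.from_euler('z',-YAW)
f=lambda q: r.apply(q-np.array([*C,0]))
t=f(P[150:205,340:375].reshape(-1,3)); t=t[abs(t[:,2]-25)<3]; s=f(P[100:150,389:398].reshape(-1,3)); s=s[abs(s[:,2]-16)<3]
print(len(t),len(s),"tube end y",t[:,1].min(),"stop end y",s[:,1].min(),"diff",s[:,1].min()-t[:,1].min())
for v in(100,115,130):
    row=f(P[v,320:405]); print(v,"tube x",row[abs(row[:,2]-25)<3][:,0].min().round(1),row[abs(row[:,2]-25)<3][:,0].max().round(1),"stop x",[ (q.min().round(1),q.max().round(1)) for q in [row[abs(row[:,2]-16)<3][:,0]]])
# clamp from top cam
P=np.load("top2.npy"); im=cv2.imread("pics/top2.png"); hsv=cv2.cvtColor(im,cv2.COLOR_BGR2HSV); V,U=np.mgrid[0:480,0:640]; z=P[...,2]
a=(U>268)&(U<320)&(V>240)&(V<312)&(hsv[...,1]>150)&((hsv[...,0]<8)|(hsv[...,0]>172))&(z>150)&(z<180)
q=f(P[a]); print("arm corner-frame median y,z",np.median(q,0),q[:,0].min(),q[:,0].max())
b=(U>275)&(U<300)&(V>215)&(V<240)&(z>205)&(z<225); print("bar",f(P[b]).mean(0))
h=(U>278)&(U<308)&(V>275)&(V<312)&(z>195)&(z<230); q=f(P[h]); print("handle top z",np.median(q,0))
print(bot.ik([*w(47,-40),185],down(YAW)),bot.ik([*w(47,-40),100],down(YAW)), bot.ik([*w(47,-40),100],down(YAW+np.pi/2)))
```

```text
1838 330 tube end y -180.2320966245548 stop end y -118.11590515288351 diff 62.116191471671286
100 tube x -49.6 -0.9 stop x [(np.float64(1.7), np.float64(13.6))]
115 tube x -50.4 -1.4 stop x [(np.float64(1.4), np.float64(13.5))]
130 tube x -50.2 -0.4 stop x [(np.float64(2.0), np.float64(13.4))]
arm corner-frame median y,z [ 44.36829871 -40.22036333 163.48604678] -36.04971296698332 96.71978863928729
bar [125.80314516 -41.23220201 216.80128563]
handle top z [-24.47407428 -40.92113701 213.61797088]
[ 5.43523062e-02  4.61091344e-01  1.45585118e+00 -4.44089210e-16
  1.22465013e+00  1.50514863e+00] [ 5.43523062e-02  5.60680533e-01  1.52145921e+00 -4.44089210e-16
  1.05945291e+00  1.50514863e+00] [ 5.43523062e-02  5.60680533e-01  1.52145921e+00 -4.44089210e-16
  1.05945291e+00 -6.56476938e-02]
```

The tube is seated (x within 1 mm, y 0.2 mm) and the corner frame checks out. Next I push the jaw down.

Run:
```python
from h import *
q=down(YAW+np.pi/2); p=w(52,-40)
bot.servo_line([*w(-60,-190),270],speed=150)
bot.move_to([*p,270],q); st()
print(bot.servo_line([*p,190],speed=120)); st()
print(bot.servo_line([*p,170],speed=30,until_force=3)); s=st()
bot.servo_line([*p,113],speed=50); st()
for z in(108,105,103,102,101,100,99,98,97):
    bot.servo_line([*p,z],speed=20); s=st()
    if s["ft_force"][2]>16: break
```

```text
13.5 [597.7  69.2 269.2] F [-0.1 -0.   0.3] M [-0.06 -0.02  0.02] grip -0.2 0.0
False
14.3 [598.3  69.3 190.9] F [-0.1  0.1 -0.9] M [-0.02 -0.02  0.  ] grip 0.2 0.0
True
14.8 [597.9  69.5 179.5] F [0.  0.8 1.8] M [ 0.02 -0.22  0.  ] grip -0.1 0.9
16.2 [597.9  69.5 113.1] F [-0.3 -0.8  1.6] M [ 0.    0.05 -0.05] grip -0.0 1.0
16.6 [597.9  69.5 107.8] F [-0.2  0.   1.4] M [-0.03 -0.07  0.01] grip -0.0 0.8
16.9 [598.1  69.5 105.2] F [0.6 0.4 4.5] M [0.01 0.02 0.06] grip 0.0 2.4
17.2 [598.3  69.5 103.7] F [-1.5 -0.2  7.6] M [-0.02  0.26  0.04] grip -0.1 4.1
17.4 [598.3  69.6 103. ] F [-2.4 -0.9 11.3] M [-0.08  0.49 -0.02] grip -0.3 5.6
17.7 [598.4  69.6 102.2] F [-4.2 -0.4 13.6] M [-0.05  0.62 -0.  ] grip 0.0 6.8
17.9 [598.4  69.5 101.5] F [-4.3  0.3 15.7] M [-0.03  0.76 -0.02] grip 0.3 7.9
18.2 [598.5  69.6 100.7] F [-4.   0.4 16.8] M [-0.06  0.87  0.02] grip -0.0 8.6
```

Touch came near TCP z=106 and the jaw took 16.8 N at 5 mm past it, so it should be bound. I'll retreat, then grip the wing (yaw about -0.118, screw about 0.24) and turn it clockwise.

Run:
```python
from h import *
p=w(52,-40); bot.servo_line([*p,150],speed=60); bot.servo_line([*p,250],speed=150)
a=w(-25,-40); y0=-.118+np.pi
bot.move_to([*a,230],down(y0)); bot.move_gripper(45); st()
c=bot.read_camera("top"); cv2.imwrite("pics/top3.png",c["image"]); 
print(bot.servo_line([*a,127],speed=90,until_force=6)); st()
bot.move_gripper(8,80); s=st()
x0=np.array(s["ee_pos"])
for d in np.arange(.2,2.61,.2):
    bot.move_to([a[0],a[1],127-2*d],down(y0-d))
    if round(d*10)%6==0: st()
st(); print(bot.read_state()["joint_positions"])
```

```text
21.7 [521.5  60.3 230. ] F [ 0.2 -0.1  0.7] M [-0.03  0.03  0.02] grip 45.1 0.0
False
23.1 [521.7  60.3 127.5] F [ 0.4 -0.4  0.2] M [ 0.03  0.01 -0.03] grip 45.2 0.0
23.5 [521.5  60.2 127.4] F [-2.2 -1.9  5.3] M [-0.28  0.44  0.03] grip 13.6 78.1
24.4 [521.8  60.4 126.4] F [-0.7 -0.1  7.3] M [-0.11  0.26 -0.11] grip 13.8 78.3
25.3 [522.4  60.6 125.4] F [3.3 1.7 5.8] M [ 0.24 -0.34 -0.13] grip 14.4 78.3
26.2 [523.   60.6 124.5] F [7.5 2.4 5.3] M [ 0.36 -1.07 -0.05] grip 13.9 78.2
27.2 [523.6  60.4 123.7] F [11.1  0.1  6. ] M [ 0.05 -1.61 -0.09] grip 14.2 78.4
27.5 [523.8  60.3 123.4] F [11.6 -1.7  6. ] M [-0.18 -1.72 -0.08] grip 14.2 78.4
[ 4.51561033e-02  3.89408041e-01  1.71936103e+00 -1.39664696e-04
  1.02583181e+00  1.19340751e+00]
```

Run:
```python
from h import *
bot.move_gripper(40); st(); p=np.array(bot.read_state()["ee_pos"]); bot.servo_line([p[0],p[1],235],speed=120)
q=w(-60,-190); bot.move_to([*q,260],down(YAW+np.pi/2)); s=st()
c=bot.read_camera("wrist"); P=cloud(c); m=np.array(c["mount"]); P=P@m[:3,:3].T+m[:3,3]; P=rot(s["tool_rot"]).apply(P.reshape(-1,3)).reshape(480,640,3)+s["ee_pos"]
f=R.from_euler('z',-YAW); F=f.apply(P.reshape(-1,3)-np.array([*C,0])).reshape(P.shape)
t=F[...,:].reshape(-1,3); t=t[(abs(t[:,2]-25)<3)&(t[:,1]<-70)&(t[:,1]>-200)&(abs(t[:,0]+25)<45)]; print("tube",cv2.minAreaRect(t[:,:2].astype(np.float32)),t.min(0),t.max(0))
c=bot.read_camera("top"); cv2.imwrite("pics/crop4.png",cv2.resize(c["image"][200:330,240:370],None,fx=4.6,fy=4.6,interpolation=cv2.INTER_CUBIC))
P=cloud(c); F=f.apply(P.reshape(-1,3)-np.array([*C,0])).reshape(P.shape)
t=F.reshape(-1,3); h=t[(abs(t[:,0]+25)<45)&(abs(t[:,1]+40)<45)&(t[:,2]>108)&(t[:,2]<150)]
print("handle",len(h),np.median(h,0)); u,sv,vt=np.linalg.svd(h[:,:2]-h[:,:2].mean(0),full_matrices=False); print("wing dir in corner frame",np.arctan2(vt[0,1],vt[0,0]),sv)
```

```text
27.8 [521.2  60.3 121.5] F [ 0.3  0.5 -0.1] M [ 0.02 -0.03 -0.04] grip 40.0 0.0
30.3 [504.7 -92.6 259.7] F [ 0.9  0.4 -0.1] M [-0.01  0.01  0.01] grip 39.9 0.0
tube ((-25.316125869750977, -125.2088394165039), (109.94635772705078, 50.07463455200195), 89.95661926269531) [ -50.37261133 -180.18281536   22.20542062] [ -0.27602458 -70.24938799  27.99781922]
handle 158 [-21.74768679 -40.9184132  131.52579316]
wing dir in corner frame -2.847832638864947 [220.85480402  47.35791484]
```

View pics/crop4.png

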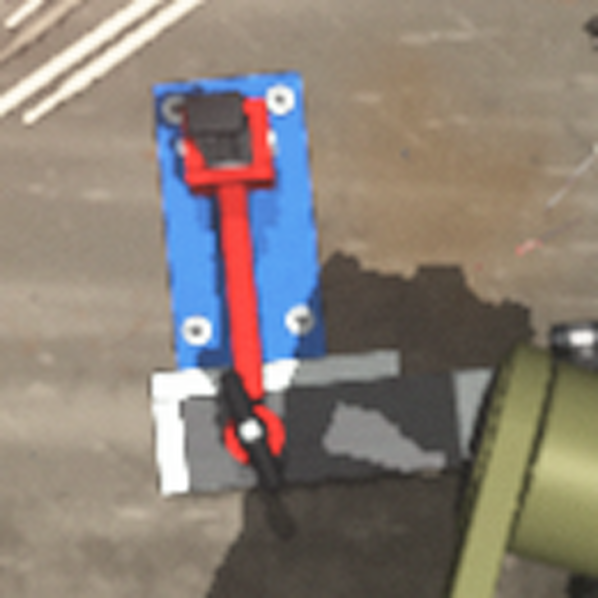

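The picture shows the wing at screw ≈ 2.84 rad and the tube still flush on both stops. The handle's height implies about 6.5 mm of shoe compression, or roughly 26 N. The arm is clear, so I'm handing in.

```bash
python3 -c "
from h import *
print(bot.finish_job())"
```

```text
the job is handed in; nothing more can be done
None
```

I handed the job in at about 30 s on the robot's clock, with the tube seated against both stops within about 1 mm, the jaw pushed down until it bound, and the screw at about 2.84 rad. Shoe force is estimated at 26 N from the handle height, the robot was clear of everything, the chisel and angle iron were never approached, and the system returned no pass/fail result.

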